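# Set up a small stand for a weighted glue-up

## Task

Set up the little stand for a trial glue-up on the white board: put the red leg on the red pad and the yellow leg on the yellow pad, each centred and squarely lengthwise on its pad, and lay the blue striped plank flat across both legs, lined up and centred on them. Then weight the joints: stand the blue tin upright on the plank centred over the red leg, and the white tin upright on the plank centred over the yellow leg. Leave the green tin where it is.

Things in the scene. Friction and masses are not known exactly. Their poses are not given: they have to be found in the camera images.
- red_leg: the red leg of the stand: a loose wooden block with its upper two thirds and top painted red, 60 mm long (its x) by 36 mm wide (its y) by 45 mm high, about 0.1 kg. Origin: centre of the underside; z up
- yellow_leg: the yellow leg of the stand: a loose wooden block with its upper two thirds and top painted yellow, 60 mm long (its x) by 36 mm wide (its y) by 45 mm high, about 0.1 kg. Origin: centre of the underside; z up
- plank: blue plank with three white stripes along its top, loose, 60 mm wide (its x) by 240 mm long (its y) by 12 mm thick, about 0.13 kg, lying flat on the bench at the start. Origin: centre of the underside; z up. Either end may go to either leg
- blue_tin: a small closed blue paint tin, steel with a blue band and a blue lid centre: upright cylinder, 56 mm diameter, 62 mm high, about 0.22 kg, loose. Origin: centre of the underside; z up along the tin
- white_tin: a small closed white paint tin, steel with a white band and a white lid centre: upright cylinder, 56 mm diameter, 62 mm high, about 0.22 kg, loose. Origin: centre of the underside; z up along the tin
- green_tin: a small closed green paint tin, steel with a green band and a green lid centre: upright cylinder, 56 mm diameter, 62 mm high, about 0.22 kg, loose. Origin: centre of the underside; z up along the tin. Not part of the job: it stays where it stands
- red_pad: red rectangular pad, fixed, 90 mm (its x) by 60 mm (its y) by 3 mm thick, on the 4 mm white glue-up board (130 mm along the pad's x by 280 mm along the pad's y), so that its top is 7 mm above the bench. Origin: centre of the pad's underside. Its x is the way a leg's length must run; its y is the line towards the other pad, which lies 150 to 170 mm away, centre to centre
- yellow_pad: yellow rectangular pad, fixed, 90 mm (its x) by 60 mm (its y) by 3 mm thick, on the 4 mm white glue-up board (130 mm along the pad's x by 280 mm along the pad's y), so that its top is 7 mm above the bench. Origin: centre of the pad's underside. Its x is the way a leg's length must run; its y is the line towards the other pad, which lies 150 to 170 mm away, centre to centre
Not all that is in view belongs to the job. Leave any purple look-alike of the yellow_leg alone.

How it is judged:
By the outcome, as a careful person would: the job done as asked, in the order asked, and still so for the second after the job is handed in, with the robot touching nothing.
It also fails if it takes over 136 s, if anything falls off the work surface, if the arm or the gripper's body presses on something with over 40 N, if the wrist force passes 120 N, or if a joint passes its speed limit or range.

## Robot

A 7-joint arm with a two-finger parallel gripper is mounted at the origin on the work surface. World frame = base frame: x ahead of the robot, y to its left, z up, the work surface at z = 0. Lengths are in m, angles in degrees, forces in N, time in s.
With the tool pointing down it reaches from about 0.425 to 0.875 m from the base axis. Payload 4.7 kg.
Tool frame: the origin (TCP) lies midway between the tips of the shut fingers; the grasp point (between the pads) lies 19 mm behind it (env.grip_point_offset is the distance from the TCP to the grasp point, in m); z points along the fingers, y is the line along which they close (so a half turn about z gives the same grasp; the last joint's range is limited). The gripper opens to 87 mm and grips with 3 to 60 N. Pads are 19 mm wide; open, the fingers measure 117 mm over their backs; the gripper's body (75 mm by 190 mm) begins 51 mm behind the grasp point.
Start: joints at [71.282, 18.392, -4.016, 83.108, 1.295, 78.541, -3.26], TCP at [0.217, -0.613, 0.223] pointing down, gripper open.
Joint ranges: [-163.93, 163.93], [-17.29, 119.83], [-79.2, 71.16], [3.27, 140.29], [-89.18, 269.18], [5.43, 117.66], [-154.24, 154.24]. Speed limits (degrees/s): [147.25, 147.25, 180, 180, 180, 180, 180].

## Interface

Orientations are given as [roll, pitch, yaw] about the fixed x, y, z axes, in that order (R = Rz(yaw) Ry(pitch) Rx(roll)).
In Python, from cell import env gives the robot as it stands.
- The arm moves only by the shell command python3 -m jog 'ROWS' [FORCE]. ROWS is JSON, a list of rows, each a list of 7 numbers: the shift along the tool's x, y, z in m, then the turn, a rotation vector about the tool's x, y, z in rad, then the finger opening in m, from 0 to 0.087. A call has 1 to 12 rows; each row shifts and turns the commanded pose from where the row before left it, along the tool's axes as they then stand; what a row does not reach is not made up. A row lasts 1/12 s, in which the tool goes at most 41.7 mm and 7.16 degrees, less where a joint would pass 70% of its speed; a pose out of reach is approached as far as the arm can. A call is refused whole if a number of a shift passes 0.0417 or a number of a turn 0.125, either way. A call with a gripper value outside its range is refused whole. The fingers move at their own pace and stop on an object; FORCE is the grip in N (left out, the last holds). Time passes only in rows, so rows that do not move let the fingers close. It gives the time, the measured TCP pose, the force, the opening and the grip force at its end, in the units of the state.
- env.get_obs(): the state, without advancing time (a new reading comes with each control period).
- env.read_camera(name): name is "side" or "top" or "wrist"; returns the picture (480x640x3 uint8, blue, green, red); there is no depth.
- env.get_calibration(name): a dict with "fov_y" (degrees; the focal length in pixels is half the picture's height over the tangent of half this angle, whatever the lens; pixels are square), "cx", "cy" (the principal point, pixels), "k1" (the pictures are not rectified: a ray, as slopes to the right and down, at radius r is drawn at 1 + k1 r^2 times it, then the intrinsics apply), "pose" (4x4, takes a point from camera to world coordinates). Camera axes: x right, y up, looking along -z (the intrinsics and any distortion apply to the point x, -y, -z); pixel columns grow to the right and rows downward; lengths in m; the calibration is good to about 2 mm. A picture is of the moment at which its call begins: read the wrist's pose just before it. get_calibration takes no time and is no camera call; for the wrist camera it gives the pose at the moment of the call.
- env.sign_off(): hands the job in; it is judged then, once.
The state is a dict: "time_s": time; "qpos": joint angles; "joint_velocities": joint speeds; "effort": joint torques, N m; "tool_pos": TCP position; "tool_rot": TCP orientation; "force": force on the tool from outside, world axes, zero at the start; "wrist_torque": the same for the moment, N m; "grip_width": finger opening in m; "grasp_force": force on a finger pad.
Only numpy, scipy, OpenCV 4.12 (cv2) and the standard library are available. Lean on these libraries where they do the work, as an engineer would, in place of code of your own. Each camera call takes 0.05 s, during which the arm holds its last target. There are 200 camera calls.

## Working session

There is one attempt and no reset: what is moved stays moved. The work goes in short steps, Python scripts to look and compute and a shell command to move; the robot and the scene stay as the last step left them, time stands still between calls to the robot, and variables do not carry over. Pictures are saved under pics/ and viewed, at most 14 in all, crops included, and the job is handed in when it is done.

```bash
ls; mkdir -p pics; python3 - <<'E'
from cell import env
import cv2
o=env.get_obs(); print(o['time_s'],o['tool_pos'],o['tool_rot'],o['grip_width'])
for n in('side','top','wrist'):
    c=env.get_calibration(n); print(n,c)
    cv2.imwrite(f'pics/{n}0.png',env.read_camera(n))
E
```

```text
pics
0.0 [ 0.21701815 -0.61211303  0.2214756 ] [-1.79890485e+02  4.47637832e-03  1.95267055e+01] 0.0870597251805874
side {'fov_y': 42.871528240923396, 'cx': 321.4656421190893, 'cy': 241.4405030036709, 'k1': 0.010382032172044491, 'pose': array([[-0.89439397,  0.30465487, -0.32748258,  0.06827781],
       [-0.44706849, -0.63142453,  0.63358727,  0.83491598],
       [-0.01375509,  0.71308377,  0.70094388,  0.92427818],
       [ 0.        ,  0.        ,  0.        ,  1.        ]])}
top {'fov_y': 46.5209009404017, 'cx': 334.30974495553676, 'cy': 245.0049112275003, 'k1': -0.011704249882035464, 'pose': array([[-0.05953112,  0.97543017, -0.21211325,  0.25223991],
       [-0.99820895, -0.05691229,  0.01843607,  0.06669339],
       [ 0.00591125,  0.21283086,  0.97707118,  1.14631857],
       [ 0.        ,  0.        ,  0.        ,  1.        ]])}
wrist {'fov_y': 66.29838322558898, 'cx': 309.2296265153509, 'cy': 236.21518981795074, 'k1': -0.05905631664683345, 'pose': array([[ 0.33342003,  0.9134939 ,  0.23315227,  0.28017942],
       [-0.942775  ,  0.32372521,  0.07985797, -0.58960716],
       [-0.0025275 , -0.24643638,  0.96915568,  0.38439198],
       [ 0.        ,  0.        ,  0.        ,  1.        ]])}
```

View pics/top0.png

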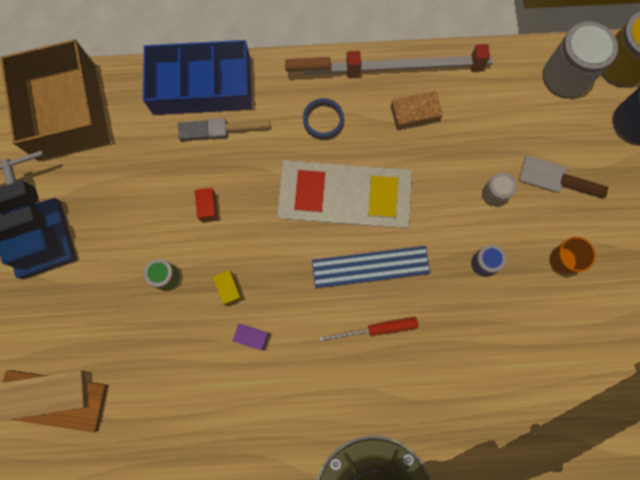

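View pics/side0.png

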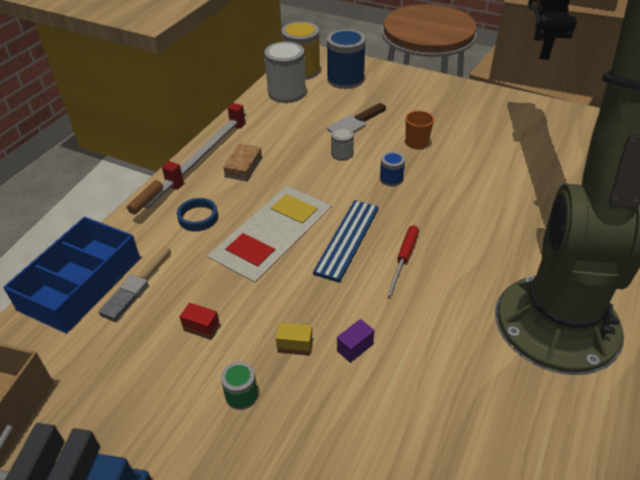

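```bash
cat > h.py <<'E'
import numpy as np, cv2
from scipy.optimize import least_squares
from scipy.spatial.transform import Rotation as Ro
from cell import env
def project(c,P):
    T=np.linalg.inv(c['pose']); p=np.atleast_2d(P)@T[:3,:3].T+T[:3,3]
    s=np.c_[p[:,0],-p[:,1]]/-p[:,2:3]; s=s*(1+c['k1']*(s**2).sum(1,keepdims=True))
    f=240/np.tan(np.radians(c['fov_y']/2)); return s*f+[c['cx'],c['cy']]
def ray(c,uv):
    f=240/np.tan(np.radians(c['fov_y']/2)); d=(np.atleast_2d(uv)-[c['cx'],c['cy']])/f; s=d.copy()
    for _ in range(20): s=d/(1+c['k1']*(s**2).sum(1,keepdims=True))
    return c['pose'][:3,3],np.c_[s[:,0],-s[:,1],-np.ones(len(s))]@c['pose'][:3,:3].T
def onz(c,uv,z):
    o,d=ray(c,uv); return o+d*((z-o[2])/d[:,2:3])
def tri(c1,u1,c2,u2):
    f=lambda P:np.r_[(project(c1,P)-u1).ravel(),(project(c2,P)-u2).ravel()]
    r=least_squares(f,onz(c1,u1,.03)[0]); return r.x,np.abs(r.fun).max()
def shift(goal,yaw=None):
    "remaining TCP move in tool axes: shift m, turn rad about tool z"
    o=env.get_obs(); R=Ro.from_euler('xyz',o['tool_rot'],degrees=True)
    d=R.inv().apply(np.array(goal)-o['tool_pos'])
    w=0 if yaw is None else (R.inv()*Ro.from_euler('xyz',[180,0,yaw],degrees=True)).as_rotvec()
    return np.round(d,4),np.round(w,4)
E
python3 - <<'E'
import cv2
t=cv2.imread('pics/top0.png');s=cv2.imread('pics/side0.png')
cv2.imwrite('pics/topc.png',cv2.resize(t[155:355,265:525],None,fx=3,fy=3,interpolation=cv2.INTER_CUBIC))
cv2.imwrite('pics/sidec.png',cv2.resize(s[120:320,200:440],None,fx=3,fy=3,interpolation=cv2.INTER_CUBIC))
a=cv2.resize(t[180:350,135:275],None,fx=3,fy=3,interpolation=cv2.INTER_CUBIC);b=cv2.resize(s[295:415,170:290],None,fx=3,fy=3,interpolation=cv2.INTER_CUBIC)
import numpy as np
z=np.zeros((510,780,3),np.uint8);z[:510,:420]=a;z[:360,420:]=b
cv2.imwrite('pics/legs.png',z)
E
```

```text
(no output)
```

View pics/topc.png

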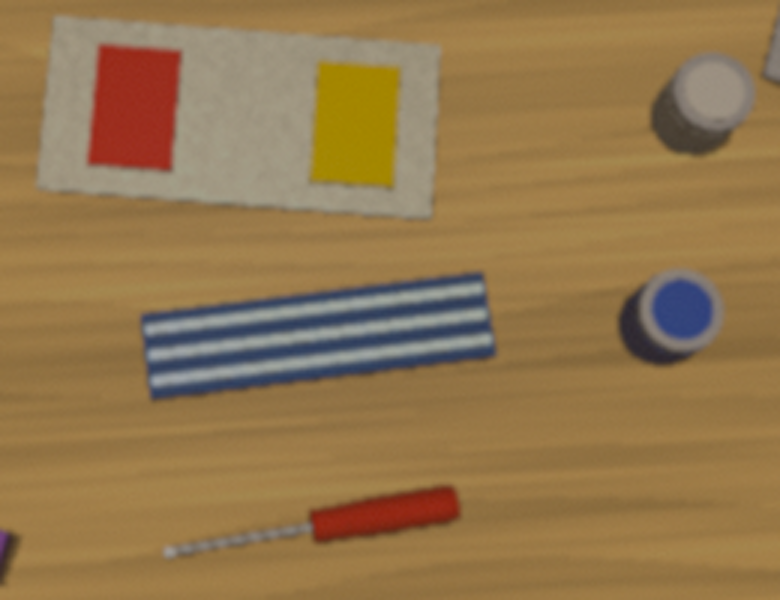

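View pics/sidec.png

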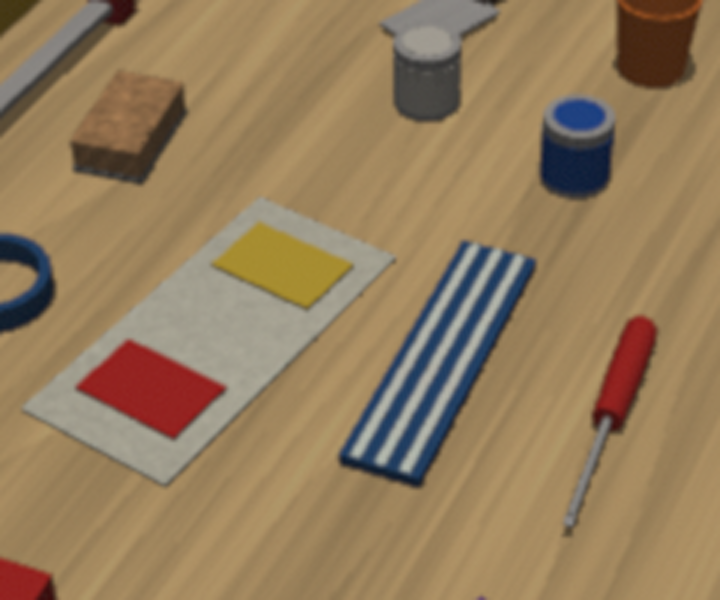

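View pics/legs.png

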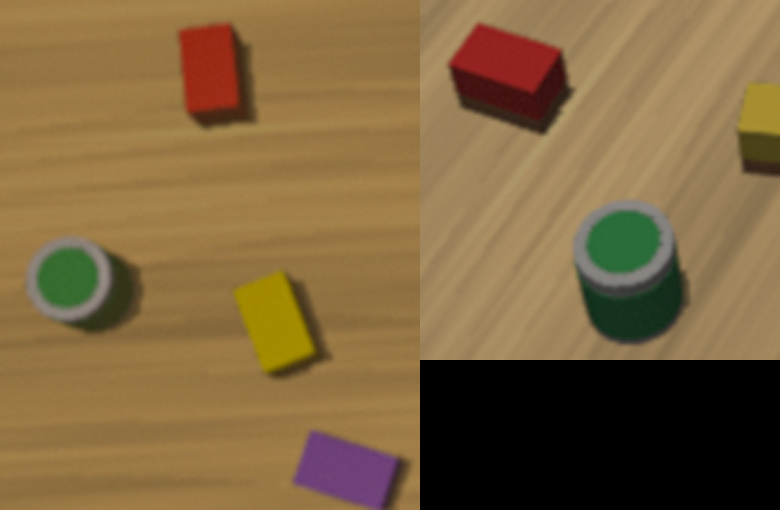

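```bash
python3 - <<'E'
from h import *
ct=env.get_calibration('top');cs=env.get_calibration('side')
q=lambda pts,o:(np.array(pts,float)+.5)/3-.5+o
T={'rpad':q([(98,45),(181,51),(172,171),(88,163)],(265,155)),'ypad':q([(318,63),(400,67),(393,187),(310,182)],(265,155)),
'plank':q([(142,316),(484,273),(494,354),(153,398)],(265,155)),'blue':q([(682,309)],(265,155)),'white':q([(714,91)],(265,155)),
'rleg':q([(180,31),(231,24),(241,107),(190,113)],(135,180)),'yleg':q([(234,291),(284,272),(316,353),(270,373)],(135,180)),'green':q([(70,279)],(135,180))}
S={'rpad':q([(130,341),(225,387),(175,437),(77,387)],(200,120)),'ypad':q([(260,222),(352,267),(307,307),(212,262)],(200,120)),
'plank':q([(467,241),(536,262),(418,475),(343,458)],(200,120)),'blue':q([(580,115)],(200,120)),'white':q([(428,42)],(200,120)),
'rleg':q([(60,23),(142,50),(114,94),(30,65)],(170,295)),'yleg':np.array([[295.,331]]),'green':q([(204,242)],(170,295))}
Z=dict(rpad=.007,ypad=.007,plank=.012,blue=.062,white=.062,rleg=.045,yleg=.045,green=.062)
for k in T:
    p,e=tri(ct,T[k].mean(0),cs,S[k].mean(0))
    w=onz(ct,T[k],p[2]); w2=onz(ct,T[k],Z[k]);s2=onz(cs,S[k],Z[k])
    print(k,'tri',p.round(4),round(e,2),'top',w2.mean(0)[:2].round(4),'side',s2.mean(0)[:2].round(4))
    if len(w)==4:
        L=[np.linalg.norm(w2[i]-w2[i-1]).round(4) for i in range(4)]
        A=[np.degrees(np.arctan2(*(w2[(i+1)%4]-w2[i])[1::-1])).round(1) for i in range(4)]
        print('   ',L,A)
w=onz(ct,T['rpad'],.007).mean(0)-onz(ct,T['ypad'],.007).mean(0);print(np.linalg.norm(w),np.degrees(np.arctan2(w[1],w[0])))
E
```

```text
rpad tri [0.6224 0.091  0.0061] 0.29 top [0.6218 0.0907] side [0.6231 0.0914]
    [np.float64(0.0881), np.float64(0.0597), np.float64(0.0894), np.float64(0.0596)] [np.float64(-97.7), np.float64(172.7), np.float64(81.0), np.float64(-7.2)]
ypad tri [ 0.6007 -0.0646  0.0068] 0.48 top [ 0.6    -0.0649] side [ 0.6024 -0.0648]
    [np.float64(0.0885), np.float64(0.0588), np.float64(0.0892), np.float64(0.0586)] [np.float64(-96.2), np.float64(172.0), np.float64(83.1), np.float64(-7.9)]
plank tri [ 0.4516 -0.0276  0.0028] 0.51 top [ 0.4492 -0.0275] side [ 0.4495 -0.0258]
    [np.float64(0.0574), np.float64(0.2389), np.float64(0.0571), np.float64(0.2359)] [np.float64(-86.1), np.float64(-178.5), np.float64(94.0), np.float64(4.6)]
blue tri [ 0.4441 -0.2641  0.0627] 0.25 top [ 0.4438 -0.2644] side [ 0.445 -0.265]
white tri [ 0.5934 -0.3046  0.0612] 0.2 top [ 0.5928 -0.3044] side [ 0.5935 -0.3035]
rleg tri [0.5978 0.3068 0.0426] 0.61 top [0.5959 0.3058] side [0.5977 0.3081]
    [np.float64(0.0591), np.float64(0.0352), np.float64(0.0599), np.float64(0.0347)] [np.float64(-85.1), np.float64(-174.2), np.float64(93.6), np.float64(6.2)]
yleg tri [0.4192 0.2646 0.0447] 0.33 top [0.4186 0.2643] side [0.4196 0.2649]
    [np.float64(0.0604), np.float64(0.0351), np.float64(0.0589), np.float64(0.0326)] [np.float64(-72.0), np.float64(-160.2), np.float64(110.5), np.float64(22.2)]
green tri [0.4541 0.3964 0.0608] 0.79 top [0.4523 0.3954] side [0.4548 0.3972]
0.15718226700256616 82.0234772084194
```

```bash
python3 -m jog '[[0.04,0,0,0,0,0.122,0.087],[0.04,0,0,0,0,0.122,0.087],[0.017,-0.037,0,0,0,0,0.087],[0.017,-0.037,0,0,0,0,0.087],[0.017,-0.037,0,0,0,0,0.087],[0.017,-0.037,0,0,0,0,0.087],[0.017,-0.037,0,0,0,0,0.087],[0.017,-0.037,0,0,0,0,0.087],[0.017,-0.037,0,0,0,0,0.087],[0.017,-0.037,0,0,0,0,0.087],[0.017,-0.037,0,0,0,0,0.087],[0.017,-0.037,0,0,0,0,0.087]]'
python3 -c "
from h import *
print(shift([.58,.307,.2],5.5),env.get_obs()['qpos'])"
```

```text
time_s: 1.15
tool_pos: [0.427, -0.2038, 0.2225]
tool_rot: [180.0, 0.0, 5.6]
force: [0.8, 0.0, 0.6]
grip_width: 0.0869
grasp_force: 0.0
(array([ 0.2019, -0.4936,  0.0222]), array([0.0005, 0.0002, 0.0013])) [ 44.52722666  -2.5004509  -21.47638899 106.52813833  -0.91519179
  75.7955836  -61.13139966]
```

```bash
python3 -m jog '[[0.016,-0.038,0,0,0,0,0.087],[0.016,-0.038,0,0,0,0,0.087],[0.016,-0.038,0,0,0,0,0.087],[0.016,-0.038,0,0,0,0,0.087],[0.016,-0.038,0,0,0,0,0.087],[0.016,-0.038,0,0,0,0,0.087],[0.016,-0.038,0,0,0,0,0.087],[0.016,-0.038,0,0,0,0,0.087],[0.016,-0.038,0,0,0,0,0.087],[0.016,-0.038,0,0,0,0,0.087],[0.016,-0.038,0,0,0,0,0.087],[0,0,0,0,0,0,0.087]]'
python3 -m jog '[[0.01,-0.03,0,0,0,0,0.087],[0,0,0,0,0,0,0.087],[0,0,0,0,0,0,0.087]]'
python3 - <<'E'
from h import *
print(shift([.598,.307,.2],5.5),env.get_obs()['qpos'])
c=env.get_calibration('wrist'); im=env.read_camera('wrist'); cv2.imwrite('pics/w1.png',im)
np.save('w1.npy',c,allow_pickle=True)
E
```

```text
time_s: 2.15
tool_pos: [0.5599, 0.2376, 0.2215]
tool_rot: [-179.5, 0.1, 6.2]
force: [-1.7, 0.8, 0.3]
grip_width: 0.0872
grasp_force: 0.0
time_s: 2.4
tool_pos: [0.5676, 0.26, 0.2218]
tool_rot: [-179.9, 0.1, 5.8]
force: [0.8, 0.2, 0.4]
grip_width: 0.0872
grasp_force: 0.0
(array([ 0.0351, -0.0437,  0.0218]), array([-0.0011,  0.0017,  0.005 ])) [   8.15461215   20.78452355  -44.85978652   85.81289352   14.64575787
   79.52791386 -121.7241757 ]
```

View pics/w1.png

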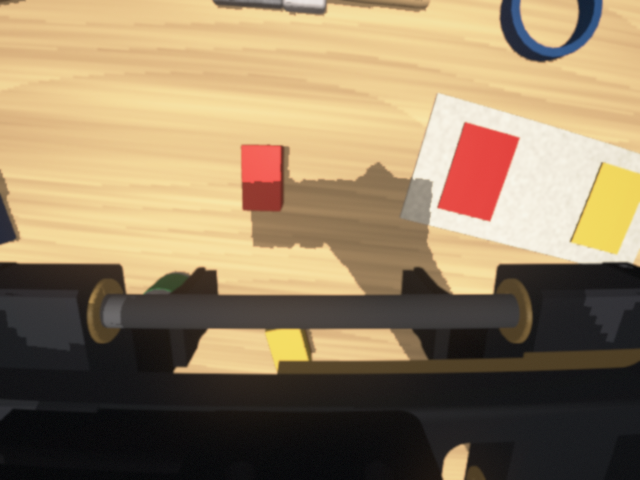

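```bash
cat >> h.py <<'E'
def rect(im,c,col,box,z):
    "fit a rectangle to a coloured top face in box x0,y0,x1,y1: world corners at height z -> centre, size, long-axis angle"
    x0,y0,x1,y1=box; b,g,r=[a.astype(float) for a in cv2.split(im[y0:y1,x0:x1])]
    m={'r':(r>1.8*g)&(r>70),'y':(r>1.8*b)&(g>2.6*b)&(g>60),'b':(b>1.4*r)}[col].astype(np.uint8)
    ct=max(cv2.findContours(m,cv2.RETR_EXTERNAL,cv2.CHAIN_APPROX_NONE)[0],key=cv2.contourArea)[:,0]+[x0,y0]
    w=onz(c,ct,z)[:,:2]; (p,s,a)=cv2.minAreaRect((w*1e3).astype(np.float32))
    if s[0]<s[1]: a+=90
    return np.round(p,1),np.round(sorted(s),1),round((a+90)%180-90,1)
E
python3 - <<'E'
from h import *
c=np.load('w1.npy',allow_pickle=True).item(); im=cv2.imread('pics/w1.png')
print(rect(im,c,'r',(225,130,300,225),.045));print(rect(im,c,'r',(430,115,530,230),.007));print(rect(im,c,'y',(560,155,640,258),.007))
t=cv2.imread('pics/top0.png');ct=env.get_calibration('top')
print(rect(t,ct,'r',(185,180,225,230),.045));print(rect(t,ct,'y',(205,265,250,310),.045))
print(rect(t,ct,'r',(285,160,335,220),.007));print(rect(t,ct,'y',(360,165,405,225),.007))
E
```

```text
(array([598.3, 307.6]), array([37.1, 59.5]), 5.1)
(array([622.4,  92.3]), array([59.3, 89. ]), -7.9)Traceback (most recent call last):
  File "<stdin>", line 3, in <module>
  File "h.py", line 28, in rect
    ct=max(cv2.findContours(m,cv2.RETR_EXTERNAL,cv2.CHAIN_APPROX_NONE)[0],key=cv2.contourArea)[:,0]+[x0,y0]
       ~~~^^^^^^^^^^^^^^^^^^^^^^^^^^^^^^^^^^^^^^^^^^^^^^^^^^^^^^^^^^^^^^^^^^^^^^^^^^^^^^^^^^^^
ValueError: max() iterable argument is empty
```

```bash
python3 -m jog '[[0.02,-0.022,0,0,0,0.01,0.087],[0.0153,-0.022,0.02,0,0,0,0.087],[0,0,0.04,0,0,0,0.087],[0,0,0.04,0,0,0,0.087],[0,0,0.035,0,0,0,0.087],[0,0,0,0,0,0,0.087],[0,0,0,0,0,0,0.087]]' 30
python3 -c "
from h import *
print(shift([.5983,.3076,.012],5.1))"
```

```text
time_s: 3.03
tool_pos: [0.599, 0.3025, 0.0861]
tool_rot: [179.9, 0.2, 4.9]
force: [-0.4, 1.0, 0.4]
grip_width: 0.0871
grasp_force: 0.0
(array([ 0.    , -0.0053,  0.0741]), array([ 0.0025,  0.0036, -0.0034]))
```

```bash
python3 -m jog '[[0,-0.005,0.03,0,0,0,0.087],[0,0,0.03,0,0,0,0.087],[0,0,0.014,0,0,0,0.087],[0,0,0,0,0,0,0.087],[0,0,0,0,0,0,0.087]]' 30
python3 -c "
from h import *
print(shift([.5983,.3076,.012],5.1))"
```

```text
time_s: 3.45
tool_pos: [0.6003, 0.3101, 0.0154]
tool_rot: [-180.0, -0.1, 5.0]
force: [0.9, 0.1, 0.5]
grip_width: 0.0869
grasp_force: 0.0
(array([-0.0022,  0.0023,  0.0034]), array([-0.0003, -0.0018, -0.0025]))
```

```bash
python3 -m jog '[[-0.002,0,0.002,0,0,0,0.087],[0,0,0,0,0,0,0.0],[0,0,0,0,0,0,0.0],[0,0,0,0,0,0,0.0],[0,0,0,0,0,0,0],[0,0,0,0,0,0,0],[0,0,0,0,0,0,0],[0,0,0,0,0,0,0],[0,0,0,0,0,0,0]]' 30
python3 -m jog '[[0,0,0,0,0,0,0]]'; python3 -m jog '[[0,0,0,0,0,0,0]]'
```

```text
time_s: 4.2
tool_pos: [0.5971, 0.31, 0.0114]
tool_rot: [180.0, 0.0, 5.0]
force: [-0.3, 0.6, -0.3]
grip_width: 0.0418
grasp_force: 0.0
time_s: 4.28
tool_pos: [0.5972, 0.3097, 0.0114]
tool_rot: [180.0, 0.0, 5.0]
force: [-0.7, -0.4, 0.4]
grip_width: 0.036
grasp_force: 30.0
time_s: 4.37
tool_pos: [0.5972, 0.3097, 0.0114]
tool_rot: [180.0, 0.0, 5.0]
force: [-0.4, -0.3, 1.0]
grip_width: 0.0358
grasp_force: 30.0
```

```bash
python3 -m jog '[[0,0,-0.03,0,0,0,0],[0,0,-0.03,0,0,0,0],[0,0.036,0,0,0,0,0],[0,0.036,0,0,0,0,0],[0,0.036,0,0,0,0,0],[0,0.036,0,0,0,0,0],[0,0.036,0,0,0,0,0],[0.005,0.036,0,0,0,0,0],[0,0,0,0,0,0.113,0],[0,0,0,0,0,0.113,0],[0,0,0,0,0,0,0],[0,0,0,0,0,0,0]]'
python3 -m jog '[[0,0,0,0,0,0,0],[0,0,0,0,0,0,0]]'
python3 - <<'E'
from h import *
print(shift([.6213,.092,.07],-8))
c=env.get_calibration('wrist'); im=env.read_camera('wrist'); cv2.imwrite('pics/w2.png',im)
np.save('w2.npy',c,allow_pickle=True)
E
```

```text
time_s: 5.37
tool_pos: [0.6207, 0.0957, 0.0714]
tool_rot: [-180.0, 0.0, -7.7]
force: [0.2, -0.1, -0.4]
grip_width: 0.0357
grasp_force: 30.0
time_s: 5.53
tool_pos: [0.6207, 0.0962, 0.0714]
tool_rot: [-180.0, 0.0, -7.7]
force: [-0.2, -0.3, 0.1]
grip_width: 0.0361
grasp_force: 30.0
(array([0.0012, 0.0041, 0.0014]), array([-0.0001,  0.0003,  0.0045]))
```

View pics/w2.png

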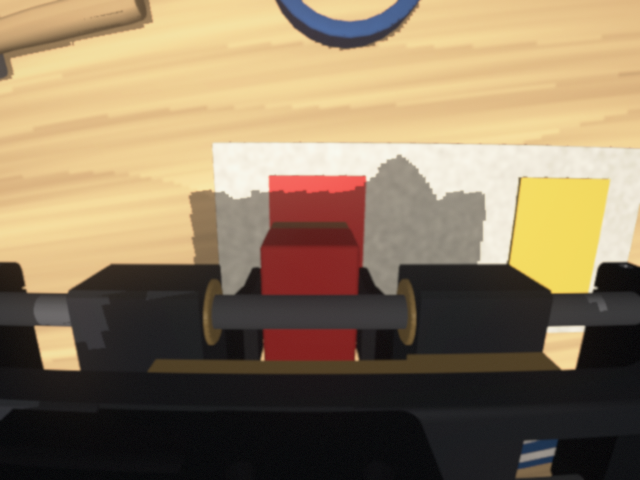

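```bash
python3 - <<'E'
from h import *
c=np.load('w2.npy',allow_pickle=True).item()
l=onz(c,[(262,247),(358,247)],.105);p=onz(c,[(269,176),(366,176)],.007);y=onz(c,[(520,178),(608,180)],.007)
a=np.radians(-8);X=np.array([np.cos(a),np.sin(a)])
print('leg ctr',l.mean(0)[:2]-.03*X,np.linalg.norm(l[0]-l[1]),l);print('pad',p.mean(0)[:2]-.045*X,p);print('ypad',y.mean(0)[:2]-.045*X,y)
E
```

```text
leg ctr [0.62064352 0.09660924] 0.035143797787558204 [[0.65272989 0.10984425 0.105     ]
 [0.64797324 0.07502384 0.105     ]]
pad [0.62225228 0.0916917 ] [[0.67083867 0.11494268 0.007     ]
 [0.66279001 0.05591514 0.007     ]]
ypad [ 0.60029176 -0.06342733] [[ 0.6490979  -0.04022906  0.007     ]
 [ 0.64060975 -0.09915118  0.007     ]]
```

```bash
python3 -m jog '[[0.0018,0.004,0,0,0,0.005,0],[0,0,0.03,0,0,0,0],[0,0,0.015,0,0,0,0],[0,0,0.0075,0,0,0,0],[0,0,0,0,0,0,0],[0,0,0,0,0,0,0],[0,0,0,0,0,0,0]]'
python3 -m jog '[[0,0,0,0,0,0,0.06],[0,0,0,0,0,0,0.06],[0,0,0,0,0,0,0.06],[0,0,-0.02,0,0,0,0.06],[0,0,-0.04,0,0,0,0.087],[0,0,-0.04,0,0,0,0.087],[0,0,-0.04,0,0,0,0.087],[-0.04,0,-0.01,0,0,0,0.087],[-0.04,0,0,0,0,0,0.087],[-0.02,0,0,0,0,0,0.087],[0,0,0,0,0,0,0.087],[0,0,0,0,0,0,0.087]]'
python3 - <<'E'
from h import *
print(shift([.39,.264,.16],20))
c=env.get_calibration('wrist'); im=env.read_camera('wrist'); cv2.imwrite('pics/w3.png',im)
np.save('w3.npy',c,allow_pickle=True)
E
```

```text
time_s: 6.17
tool_pos: [0.6221, 0.0912, 0.0189]
tool_rot: [-180.0, 0.0, -8.2]
force: [-0.8, -0.2, -1.2]
grip_width: 0.036
grasp_force: 30.0
time_s: 7.17
tool_pos: [0.5231, 0.1053, 0.1698]
tool_rot: [179.9, -0.1, -8.2]
force: [1.3, -0.8, 0.3]
grip_width: 0.0868
grasp_force: 0.0
(array([-0.1543, -0.1382,  0.0092]), array([ 0.0021, -0.0019, -0.4918]))
```

View pics/w3.png

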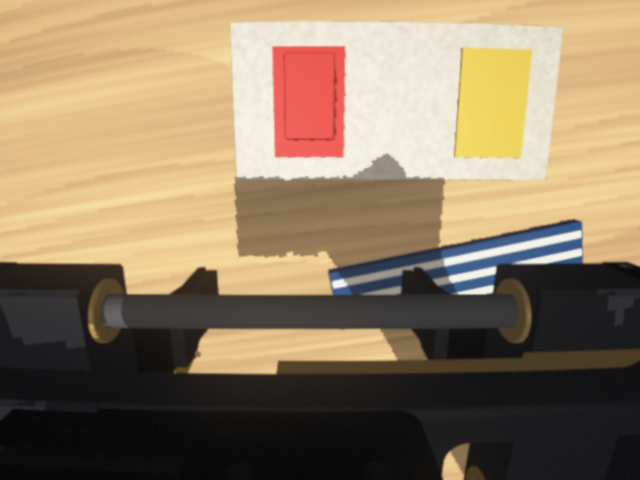

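```bash
python3 - <<'E'
from h import *
c=np.load('w3.npy',allow_pickle=True).item();im=cv2.imread('pics/w3.png')
print('pad',rect(im,c,'r',(265,38,352,165),.007));
def q(n,pts,z):
    w=onz(c,pts,z)[:,:2]; d=w[0]+w[1]-w[2]-w[3]; print(n,w.mean(0).round(4),np.degrees(np.arctan2(d[1],d[0])).round(1),[np.linalg.norm(w[i]-w[i-1]).round(4) for i in range(4)])
q('leg',[(284,52),(335,53),(334,139),(286,139)],.052)
q('rpad',[(273,46),(344.5,46),(345,157),(276,157)],.007)
q('ypad',[(462,47),(531,49),(522,157),(455,156)],.007)
E
```

```text
pad (array([622.5,  92. ]), array([59. , 88.4]), -8.2)
leg [0.6221 0.0911] -7.9 [np.float64(0.0604), np.float64(0.0362), np.float64(0.0597), np.float64(0.0356)]
rpad [0.6224 0.091 ] -7.3 [np.float64(0.09), np.float64(0.0587), np.float64(0.09), np.float64(0.06)]
ypad [ 0.6011 -0.0646] -7.1 [np.float64(0.0893), np.float64(0.0596), np.float64(0.0898), np.float64(0.0609)]
```

```bash
python3 -m jog '[[-0.027,-0.023,0,0,0,0,0.087],[-0.027,-0.023,0,0,0,0,0.087],[-0.027,-0.023,0,0,0,0,0.087],[-0.027,-0.023,0,0,0,0,0.087],[-0.025,-0.023,0,0,0,0,0.087],[-0.02,-0.023,0,0,0,0,0.087],[0,0,0,0,0,-0.123,0.087],[0,0,0,0,0,-0.123,0.087],[0,0,0,0,0,-0.123,0.087],[0,0,0,0,0,-0.123,0.087],[0,0,0,0,0,0,0.087],[0,0,0,0,0,0,0.087]]'
python3 - <<'E'
from h import *
c=env.get_calibration('wrist'); im=env.read_camera('wrist'); cv2.imwrite('pics/w4.png',im)
np.save('w4.npy',c,allow_pickle=True)
print(project(c,[.4192,.2646,.045]),shift([.4192,.2646,.012],20.5))
E
```

```text
time_s: 8.22
tool_pos: [0.3925, 0.2641, 0.1692]
tool_rot: [-179.9, -0.0, 19.7]
force: [-0.4, -0.2, -0.3]
grip_width: 0.0871
grasp_force: 0.0
[[321.19954735 197.67489126]] (array([0.0255, 0.0087, 0.1571]), array([-0.001 , -0.0001, -0.0132]))
```

View pics/w4.png

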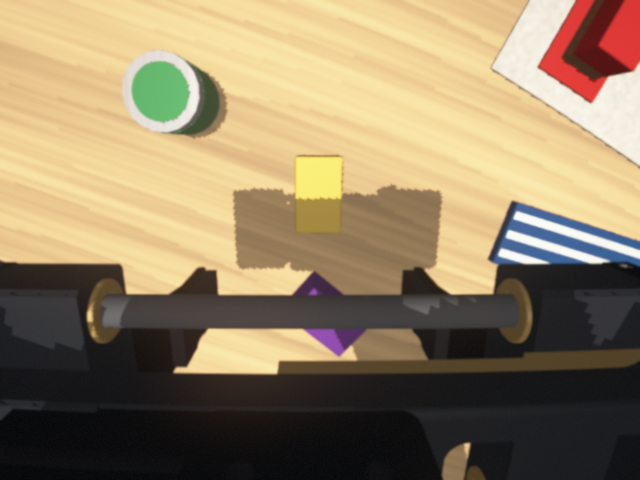

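```bash
python3 - <<'E'
from h import *
c=np.load('w4.npy',allow_pickle=True).item()
w=onz(c,[(295,155),(342,156),(342,233),(295,232.5)],.045)[:,:2]; d=w[0]+w[1]-w[2]-w[3]; print(w.mean(0).round(4),np.degrees(np.arctan2(d[1],d[0])).round(1),[np.linalg.norm(w[i]-w[i-1]).round(4) for i in range(4)])
print(shift([*w.mean(0),.0115],np.degrees(np.arctan2(d[1],d[0]))))
E
```

```text
[0.4204 0.2673] 20.0 [np.float64(0.061), np.float64(0.036), np.float64(0.0607), np.float64(0.0378)]
(array([0.0276, 0.0066, 0.1576]), array([-0.001 , -0.0001, -0.0049]))
```

```bash
python3 -m jog '[[0.0272,0.0077,0.01,0,0,-0.005,0.087],[0,0,0.04,0,0,0,0.087],[0,0,0.04,0,0,0,0.087],[0,0,0.035,0,0,0,0.087],[0,0,0.02,0,0,0,0.087],[0,0,0.0125,0,0,0,0.087],[0,0,0,0,0,0,0.087],[0,0,0,0,0,0,0.087],[0,0,0,0,0,0,0.087]]' 
python3 -c "
from h import *
print(shift([.42,.266,.0115],20))"
```

```text
time_s: 9.02
tool_pos: [0.4212, 0.2668, 0.0131]
tool_rot: [-180.0, -0.2, 20.2]
force: [0.4, 0.0, -0.3]
grip_width: 0.0871
grasp_force: 0.0
(array([-0.0014,  0.0003,  0.0016]), array([-0.0003, -0.0028,  0.0035]))
```

```bash
python3 -m jog '[[-0.0005,0,0.001,0,0,0,0],[0,0,0,0,0,0,0],[0,0,0,0,0,0,0],[0,0,0,0,0,0,0],[0,0,0,0,0,0,0],[0,0,0,0,0,0,0],[0,0,0,0,0,0,0],[0,0,0,0,0,0,0],[0,0,0,0,0,0,0],[0,0,0,0,0,0,0]]' 30
python3 -m jog '[[0,0,-0.03,0,0,0,0],[0,0,-0.03,0,0,0,0],[0,0,-0.02,0,0,0,0],[0.0056,0.0373,0,0,0,0,0],[0.0056,0.0373,0,0,0,0,0],[0.0056,0.0373,0,0,0,0,0],[0.0056,0.0373,0,0,0,0,0],[0.0056,0.0373,0,0,0,0,0],[0.0056,0.0373,0,0,0,0,0],[0.0056,0.0373,0,0,0,0,0],[0.0056,0.0373,0,0,0,0,0],[0.0056,0.0373,0,0,0,0,0]]' 
python3 -m jog '[[0.0056,0.0373,0,0,0,0,0],[0,0,0,0,0,0.122,0],[0,0,0,0,0,0.122,0],[0,0,0,0,0,0.122,0],[0,0,0,0,0,0.122,0],[0,0,0,0,0,0,0],[0,0,0,0,0,0,0],[0,0,0,0,0,0,0]]' 
python3 - <<'E'
from h import *
print(shift([.6007,-.0646,.09],-8))
c=env.get_calibration('wrist'); im=env.read_camera('wrist'); cv2.imwrite('pics/w5.png',im)
np.save('w5.npy',c,allow_pickle=True)
E
```

```text
time_s: 9.85
tool_pos: [0.4192, 0.2657, 0.0105]
tool_rot: [180.0, 0.0, 20.3]
force: [-0.2, -0.0, -0.2]
grip_width: 0.036
grasp_force: 30.0
time_s: 10.85
tool_pos: [0.5831, -0.0337, 0.0902]
tool_rot: [180.0, 0.0, 20.2]
force: [1.1, 0.1, -0.8]
grip_width: 0.0358
grasp_force: 30.0
time_s: 11.52
tool_pos: [0.6008, -0.0647, 0.0903]
tool_rot: [180.0, 0.0, -7.5]
force: [0.0, 1.0, -1.0]
grip_width: 0.0359
grasp_force: 30.0
(array([-0.0001, -0.0001,  0.0003]), array([0.0001, 0.0004, 0.0084]))
```

View pics/w5.png

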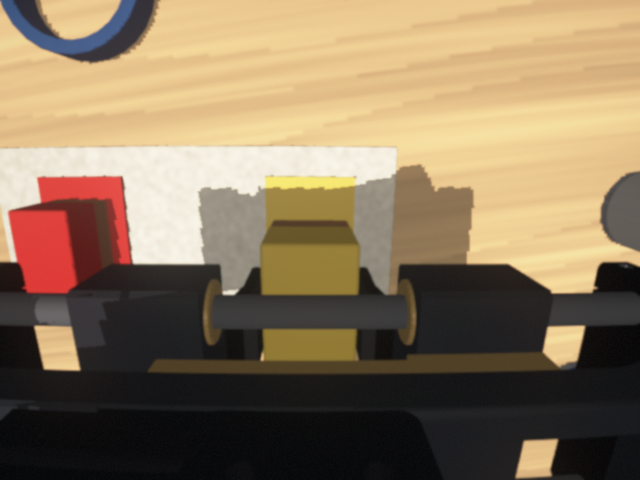

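```bash
python3 - <<'E'
from h import *
c=np.load('w5.npy',allow_pickle=True).item()
l=onz(c,[(262,244),(359,244)],.125);p=onz(c,[(265,177),(354,177)],.007)
a=np.radians(-8);X=np.array([np.cos(a),np.sin(a)])
print('leg ctr',l.mean(0)[:2]-.03*X,np.linalg.norm(l[0]-l[1]));print('pad',p.mean(0)[:2]-.045*X)
E
```

```text
leg ctr [ 0.60212754 -0.06455171] 0.035126477434027005
pad [ 0.60068322 -0.06387308]
```

```bash
python3 -m jog '[[-0.0011,0,0,0,0,0.008,0],[0,0,0.03,0,0,0,0],[0,0,0.02,0,0,0,0],[0,0,0.015,0,0,0,0],[0,0,0.0072,0,0,0,0],[0,0,0,0,0,0,0],[0,0,0,0,0,0,0],[0,0,0,0,0,0,0]]'
python3 -m jog '[[0,0,0,0,0,0,0.06],[0,0,0,0,0,0,0.06],[0,0,0,0,0,0,0.06],[0,0,-0.02,0,0,0,0.06],[0,0,-0.04,0,0,0,0.087],[0,0,-0.04,0,0,0,0.087],[0,0,-0.04,0,0,0,0.087],[-0.04,0,-0.01,0,0,0,0.087],[-0.04,0,0,0,0,0,0.087],[-0.02,0,0,0,0,0,0.087],[0,0,0,0,0,0,0.087],[0,0,0,0,0,0,0.087]]'
python3 - <<'E'
from h import *
c=env.get_calibration('wrist'); im=env.read_camera('wrist'); cv2.imwrite('pics/w6.png',im)
np.save('w6.npy',c,allow_pickle=True)
E
```

```text
time_s: 12.23
tool_pos: [0.6003, -0.0647, 0.0188]
tool_rot: [-180.0, -0.1, -8.1]
force: [0.1, -0.4, -0.6]
grip_width: 0.0362
grasp_force: 30.0
time_s: 13.23
tool_pos: [0.5006, -0.0509, 0.169]
tool_rot: [179.9, -0.1, -8.2]
force: [0.8, 0.6, 0.1]
grip_width: 0.0866
grasp_force: 0.0
```

View pics/w6.png

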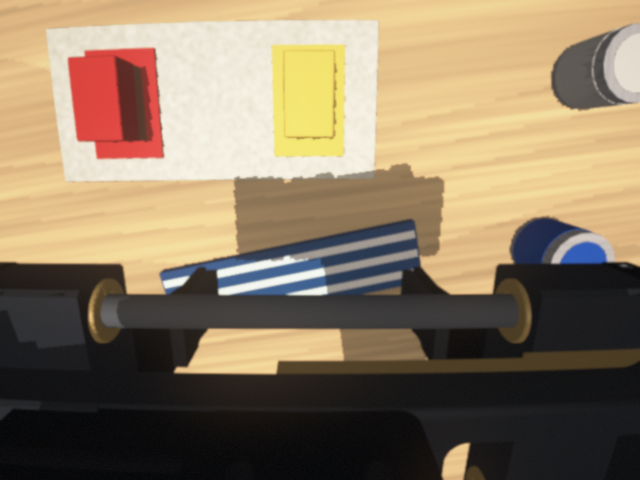

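```bash
python3 -m jog '[[-0.027,-0.008,0,0,0,0,0.087],[-0.026,-0.009,0,0,0,-0.119,0.087],[0,0,0,0,0,-0.119,0.087],[0,0,0,0,0,-0.119,0.087],[0,0,0,0,0,-0.119,0.087],[0,0,0,0,0,-0.119,0.087],[0,0,0,0,0,-0.119,0.087],[0,0,0,0,0,-0.119,0.087],[0,0,0,0,0,-0.119,0.087],[0,0,0,0,0,-0.119,0.087],[0,0,0,0,0,-0.119,0.087],[0,0,0,0,0,-0.119,0.087]]'
python3 -m jog '[[0,0,0,0,0,-0.119,0.087],[0,0,0,0,0,-0.119,0.087],[0,0,0,0,0,-0.119,0.087],[0,0,0,0,0,-0.119,0.087],[0,0,0,0,0,0,0.087],[0,0,0,0,0,0,0.087],[0,0,0,0,0,0,0.087]]'
python3 - <<'E'
from h import *
print(shift([.45,-.0267,.16],94.5))
c=env.get_calibration('wrist'); im=env.read_camera('wrist'); cv2.imwrite('pics/w7.png',im)
np.save('w7.npy',c,allow_pickle=True)
E
```

```text
time_s: 14.28
tool_pos: [0.4522, -0.026, 0.1684]
tool_rot: [180.0, -0.1, 67.2]
force: [-0.7, -0.2, 1.0]
grip_width: 0.0877
grasp_force: 0.0
time_s: 14.87
tool_pos: [0.4514, -0.026, 0.1683]
tool_rot: [180.0, -0.0, 94.0]
force: [-0.7, -0.2, 0.0]
grip_width: 0.0874
grasp_force: 0.0
(array([-0.0006, -0.0015,  0.0083]), array([ 0.0001, -0.0006, -0.0095]))
```

View pics/w7.png

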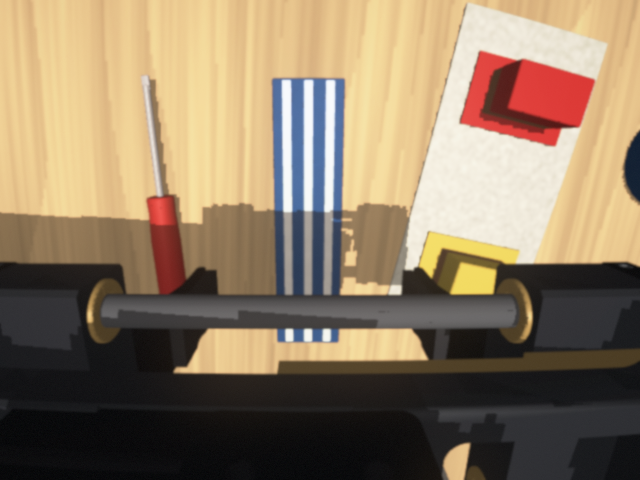

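```bash
python3 - <<'E'
from h import *
c=np.load('w7.npy',allow_pickle=True).item()
w=onz(c,[(273,79),(344,79),(338,341.5),(278,341.5)],.012)[:,:2]; d=w[0]+w[1]-w[2]-w[3]; a=np.degrees(np.arctan2(d[1],d[0])); print(w.mean(0).round(4),a,[np.linalg.norm(w[i]-w[i-1]).round(4) for i in range(4)])
print(shift([*w.mean(0),.003],a))
E
```

```text
[ 0.4504 -0.026 ] 93.7579826417753 [np.float64(0.238), np.float64(0.058), np.float64(0.238), np.float64(0.0583)]
(array([ 1.000e-04, -9.000e-04,  1.653e-01]), array([ 0.    , -0.0004,  0.004 ]))
```

```bash
python3 -m jog '[[0,-0.0009,0.04,0,0,0.004,0.087],[0,0,0.04,0,0,0,0.087],[0,0,0.04,0,0,0,0.087],[0,0,0.03,0,0,0,0.087],[0,0,0.0145,0,0,0,0.087],[0,0,0,0,0,0,0.087],[0,0,0,0,0,0,0.087],[0,0,0,0,0,0,0.087]]'
python3 -m jog '[[0,0,0,0,0,0,0],[0,0,0,0,0,0,0],[0,0,0,0,0,0,0],[0,0,0,0,0,0,0],[0,0,0,0,0,0,0],[0,0,0,0,0,0,0],[0,0,0,0,0,0,0]]' 35
```

```text
time_s: 15.58
tool_pos: [0.4502, -0.0262, 0.0038]
tool_rot: [180.0, -0.0, 93.8]
force: [-0.3, 0.7, 0.6]
grip_width: 0.0869
grasp_force: 0.0
time_s: 16.17
tool_pos: [0.4501, -0.0263, 0.004]
tool_rot: [180.0, 0.0, 93.9]
force: [-0.6, -0.5, 2.1]
grip_width: 0.0595
grasp_force: 35.0
```

```bash
python3 -m jog '[[0,0,-0.02,0,0,0,0],[0,0,-0.025,0,0,0,0],[0,0,-0.025,0,0,0,0],[0,0,-0.015,0,0,0,0],[0.006,0.033,0,0,0,0,0],[0.006,0.033,0,0,0,0,0],[0.006,0.033,0,0,0,0,0],[0.006,0.033,0,0,0,0,0],[0.0046,0.0314,0,0,0,0,0],[0,0,0,0,0,0.103,0],[0,0,0,0,0,0.103,0],[0,0,0,0,0,0,0]]'
python3 -m jog '[[0,0,0,0,0,0,0],[0,0,0,0,0,0,0],[0,0,0,0,0,0,0]]'
python3 - <<'E'
from h import *
print(shift([.6117,.0133,.0885],82))
c=env.get_calibration('wrist'); im=env.read_camera('wrist'); cv2.imwrite('pics/w8.png',im)
np.save('w8.npy',c,allow_pickle=True)
E
```

```text
time_s: 17.17
tool_pos: [0.6108, 0.0138, 0.0876]
tool_rot: [-179.9, -0.0, 81.9]
force: [-0.2, 0.1, -1.9]
grip_width: 0.0598
grasp_force: 35.0
time_s: 17.42
tool_pos: [0.6107, 0.0131, 0.0889]
tool_rot: [-180.0, 0.0, 82.2]
force: [-0.8, -0.5, -1.8]
grip_width: 0.0599
grasp_force: 35.0
(array([0.0003, 0.001 , 0.0004]), array([-0.    ,  0.0004,  0.0028]))
```

View pics/w8.png

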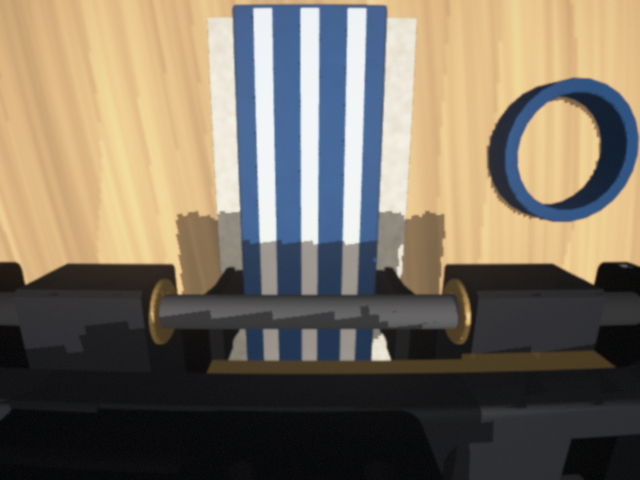

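```bash
python3 - <<'E'
from h import *
c=np.load('w8.npy',allow_pickle=True).item()
a=np.radians(82);Y=np.array([np.cos(a),np.sin(a)])
p=onz(c,[(234,8),(387,8)],.097)[:,:2];b=onz(c,[(208,18),(416,18)],.004)[:,:2]
for w,l in((p,.12),(b,.14)): print(w.mean(0)-l*Y,np.linalg.norm(w[0]-w[1]),np.degrees(np.arctan2(*(w[1]-w[0])[::-1])))
E
```

```text
[0.61048069 0.01174611] 0.05874810118094859 -7.880259384547569
[0.61238277 0.01680744] 0.12870354358567493 -7.86379700317723
```

```bash
python3 -m jog '[[0.0008,0.001,0.005,0,0,0.003,0],[0,0,0.015,0,0,0,0],[0,0,0.008,0,0,0,0],[0,0,0.004,0,0,0,0],[0,0,0,0,0,0,0],[0,0,0,0,0,0,0],[0,0,0,0,0,0,0]]'
python3 -m jog '[[0,0,0,0,0,0,0.075],[0,0,0,0,0,0,0.075],[0,0,0,0,0,0,0.075],[0,0,0,0,0,0,0.075],[0,0,-0.02,0,0,0,0.087],[0,0,-0.04,0,0,0,0.087],[0,0,-0.04,0,0,0,0.087],[-0.04,0,-0.03,0,0,0,0.087],[-0.04,0,0,0,0,0,0.087],[-0.04,0,0,0,0,0,0.087],[-0.03,0,0,0,0,0,0.087],[0,0,0,0,0,0,0.087]]'
python3 -m jog '[[0,0,0,0,0,0,0.087],[0,0,0,0,0,0,0.087]]'
python3 - <<'E'
from h import *
c=env.get_calibration('wrist'); im=env.read_camera('wrist'); cv2.imwrite('pics/w9.png',im)
np.save('w9.npy',c,allow_pickle=True); print(shift([.4445,-.2645,.17],82))
E
```

```text
time_s: 18.05
tool_pos: [0.6122, 0.014, 0.0568]
tool_rot: [180.0, 0.0, 81.9]
force: [0.5, -0.3, -1.7]
grip_width: 0.0598
grasp_force: 35.0
time_s: 19.05
tool_pos: [0.5903, -0.1382, 0.1818]
tool_rot: [180.0, 0.3, 81.2]
force: [0.8, -0.9, -0.2]
grip_width: 0.087
grasp_force: 0.0
time_s: 19.22
tool_pos: [0.592, -0.1271, 0.1819]
tool_rot: [180.0, -0.0, 81.9]
force: [-0.1, 0.6, -0.5]
grip_width: 0.0872
grasp_force: 0.0
(array([-0.1576, -0.1271,  0.0118]), array([ 0.0002, -0.001 ,  0.0002]))
```

View pics/w9.png

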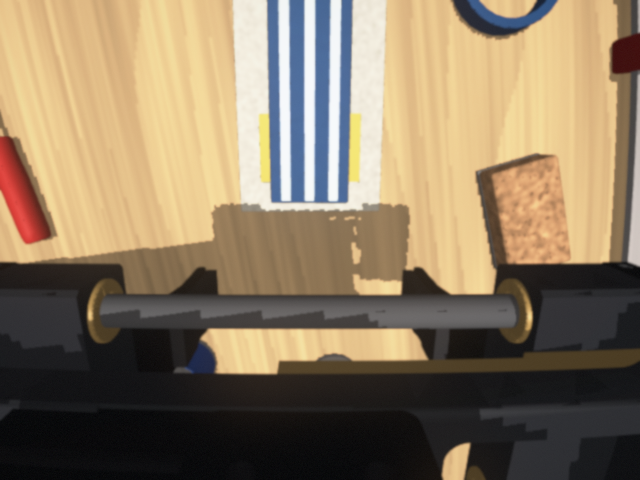

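```bash
python3 - <<'E'
from h import *
c=np.load('w9.npy',allow_pickle=True).item()
a=np.radians(82);Y=np.array([np.cos(a),np.sin(a)])
w=onz(c,[(272,201),(348.5,201)],.064)[:,:2];print('plank',w.mean(0)+.12*Y,np.linalg.norm(w[0]-w[1]))
p=onz(c,[(259.5,114),(360,114),(262,182),(359.5,182)],.007)[:,:2];print('ypad',p.mean(0),p.round(4).tolist())
E
```

```text
plank [0.61269661 0.0157356 ] 0.05894463795671161
ypad [ 0.60162643 -0.06474808] [[0.5616, -0.0288], [0.6492, -0.0413], [0.5536, -0.0881], [0.6421, -0.1007]]
```

```bash
python3 -m jog '[[-0.032,-0.021,0,0,0,0,0.087],[-0.032,-0.021,0,0,0,0,0.087],[-0.032,-0.021,0,0,0,0,0.087],[-0.032,-0.021,0,0,0,0,0.087],[-0.032,-0.021,0,0,0,0,0.087],[-0.032,-0.021,0,0,0,0,0.087],[0,0,0,0,0,0,0.087],[0,0,0,0,0,0,0.087],[0,0,0,0,0,0,0.087]]'
cat >> h.py <<'E'
def lid(im,c,guess,z,col,rad=45):
    u=project(c,guess)[0].astype(int); x0,y0=np.maximum(u-rad,0); s=im[y0:u[1]+rad,x0:u[0]+rad]; b,g,r=[q.astype(float) for q in cv2.split(s)]
    m=((b>1.6*r)&(b>110)) if col=='b' else ((b>.8*r)&(b>150))
    n,_,st,ce=cv2.connectedComponentsWithStats(m.astype(np.uint8)); k=1+np.argmax(st[1:,4])
    print('guess px',u,'blob',st[k]+[x0,y0,0,0,0],ce[k]+[x0,y0]); return onz(c,ce[k]+[x0,y0],z)[0]
E
python3 - <<'E'
from h import *
c=env.get_calibration('wrist'); im=env.read_camera('wrist'); cv2.imwrite('pics/w10.png',im); np.save('w10.npy',c,allow_pickle=True)
print(lid(im,c,[.4445,-.2645,.062],.062,'b')); print(shift([.4445,-.2645,.025],82))
t=env.read_camera('top'); cv2.imwrite('pics/t10.png',t); ct=env.get_calibration('top')
print(rect(t,ct,'b',(285,155,415,230),.064),rect(t,ct,'r',(270,155,335,225),.007),rect(t,ct,'y',(360,160,405,225),.007) if 0 else '')
E
```

```text
time_s: 20.02
tool_pos: [0.4414, -0.2984, 0.182]
tool_rot: [180.0, -0.0, 82.0]
force: [-0.0, -0.5, -0.1]
grip_width: 0.0874
grasp_force: 0.0
guess px [307 188] blob [ 281  162   51   52 2077] [306.02936928 186.86711603]
[ 0.44360464 -0.26345616  0.062     ]
(array([ 0.0334, -0.002 ,  0.157 ]), array([ 0.0008, -0.0007,  0.0021]))
(array([585.2,  17.9]), array([  6.3, 233.4]), 81.7) (array([593. ,  95.1]), array([29.8, 56.9]), 81.3)
```

```bash
python3 -m jog '[[0.034,-0.0022,0,0,0,0,0.087],[0,0,0.04,0,0,0,0.087],[0,0,0.04,0,0,0,0.087],[0,0,0.04,0,0,0,0.087],[0,0,0.025,0,0,0,0.087],[0,0,0.012,0,0,0,0.087],[0,0,0,0,0,0,0.087],[0,0,0,0,0,0,0.087],[0,0,0,0,0,0,0.087]]'
python3 -m jog '[[0,0,0,0,0,0,0],[0,0,0,0,0,0,0],[0,0,0,0,0,0,0],[0,0,0,0,0,0,0],[0,0,0,0,0,0,0],[0,0,0,0,0,0,0],[0,0,0,0,0,0,0]]' 40
python3 - <<'E'
from h import *
t=env.read_camera('top'); cv2.imwrite('pics/t11.png',t)
s=env.read_camera('side'); cv2.imwrite('pics/s11.png',s)
for n,im,box in(('top',t,(285,150,415,232)),('side',s,(190,170,340,290))):
    c=env.get_calibration(n); x0,y0,x1,y1=box; b,g,r=[a.astype(float) for a in cv2.split(im[y0:y1,x0:x1])]
    m=((b>1.4*r)&(b>50)).astype(np.uint8); m=cv2.morphologyEx(m,cv2.MORPH_OPEN,np.ones((2,2),np.uint8)); pts=np.argwhere(m)[:,::-1]+[x0,y0]
    w=onz(c,pts,.064)[:,:2]; p,sz,a=cv2.minAreaRect((w*1e3).astype(np.float32)); print(n,len(pts),p,sz,a)
E
```

```text
time_s: 20.87
tool_pos: [0.4448, -0.2666, 0.0268]
tool_rot: [179.8, 0.1, 82.0]
force: [-0.5, -0.3, -0.2]
grip_width: 0.0872
grasp_force: 0.0
time_s: 21.45
tool_pos: [0.443, -0.2664, 0.0251]
tool_rot: [180.0, 0.0, 81.9]
force: [0.9, -0.1, 2.0]
grip_width: 0.0552
grasp_force: 40.0
top 1037 (607.9656982421875, 12.366897583007812) (233.26803588867188, 57.1387825012207) 81.88965606689453
side 1217 (675.45703125, 14.224533081054688) (251.3180389404297, 194.9098358154297) 81.767822265625
```

```bash
python3 -m jog '[[0,0,-0.02,0,0,0,0],[0,0,-0.04,0,0,0,0],[0,0,-0.04,0,0,0,0],[0.025,0.0085,0,0,0,0,0],[0.0375,0.0128,0,0,0,0,0],[0.0375,0.0128,0,0,0,0,0],[0.0375,0.0128,0,0,0,0,0],[0.0375,0.0128,0,0,0,0,0],[0.0375,0.0128,0,0,0,0,0],[0.0375,0.0128,0,0,0,0,0],[0.0375,0.0128,0,0,0,0,0],[0.0375,0.0128,0,0,0,0,0]]'
python3 -m jog '[[0.035,0.0125,0,0,0,0,0],[0.0175,0.006,0,0,0,0,0],[0,0,0,0,0,0,0],[0,0,0,0,0,0,0],[0,0,0,0,0,0,0]]'
python3 - <<'E'
from h import *
c=env.get_calibration('wrist'); im=env.read_camera('wrist'); cv2.imwrite('pics/w12.png',im); np.save('w12.npy',c,allow_pickle=True)
print(shift([.622,.0892,.0897],82))
p=np.array(env.get_obs()['tool_pos']); print(project(c,[p+[0,0,.037]]))
E
```

```text
time_s: 22.55
tool_pos: [0.5982, 0.0413, 0.124]
tool_rot: [-179.9, 0.0, 81.9]
force: [-0.0, 0.3, -2.3]
grip_width: 0.0553
grasp_force: 40.0
time_s: 22.97
tool_pos: [0.6233, 0.0879, 0.1238]
tool_rot: [-179.9, 0.1, 81.9]
force: [-0.7, 0.3, -2.5]
grip_width: 0.0555
grasp_force: 40.0
(array([ 0.0018, -0.0016,  0.0343]), array([-0.0015,  0.0019, -0.0036]))
[[310.39870287 329.20803143]]
```

```bash
python3 -m jog '[[0.0014,-0.0014,0,0,0,0,0],[0,0,0.015,0,0,0,0],[0,0,0.012,0,0,0,0],[0,0,0.006,0,0,0,0],[0,0,0.001,0,0,0,0],[0,0,0,0,0,0,0],[0,0,0,0,0,0,0],[0,0,0,0,0,0,0]]'
python3 -c "
from h import *
print(shift([.622,.0892,.0895],82))"
```

```text
time_s: 23.68
tool_pos: [0.6231, 0.0909, 0.0912]
tool_rot: [180.0, -0.0, 81.9]
force: [-0.6, -0.0, -2.5]
grip_width: 0.0553
grasp_force: 40.0
(array([-0.0018, -0.0008,  0.0017]), array([ 0.0005, -0.0001, -0.0018]))
```

```bash
python3 -m jog '[[-0.0015,-0.0008,0.0012,0,0,0,0],[0,0,0,0,0,0,0],[0,0,0,0,0,0,0],[0,0,0,0,0,0,0.07],[0,0,0,0,0,0,0.07],[0,0,0,0,0,0,0.07],[0,0,0,0,0,0,0.087],[0,0,-0.02,0,0,0,0.087],[0,0,-0.04,0,0,0,0.087],[0,0,-0.04,0,0,0,0.087],[0,0,-0.02,0,0,0,0.087],[-0.03,0,0,0,0,0,0.087]]'
python3 -m jog '[[-0.04,0,0,0,0,0,0.087],[-0.04,0,0,0,0,0,0.087],[-0.03,0,0,0,0,0,0.087],[0,0,0,0,0,0,0.087],[0,0,0,0,0,0,0.087]]'
python3 - <<'E'
from h import *
c=env.get_calibration('wrist'); im=env.read_camera('wrist'); cv2.imwrite('pics/w13.png',im); np.save('w13.npy',c,allow_pickle=True)
print(lid(im,c,[.6223,.0914,.126],.126,'b',50)); print(shift([.593,-.34,.2],82))
for z in(.064,): print(project(c,[[.6117+.12*.139+x*.03*.99,.0133+.12*.99-x*.03*.139,z] for x in(-1,1)]))
E
```

```text
time_s: 24.68
tool_pos: [0.6204, 0.0688, 0.2168]
tool_rot: [179.4, -0.4, 82.5]
force: [0.0, 0.9, -0.0]
grip_width: 0.0863
grasp_force: 0.0
time_s: 25.1
tool_pos: [0.602, -0.0521, 0.2097]
tool_rot: [180.0, 0.0, 81.6]
force: [0.0, 0.3, -0.6]
grip_width: 0.0871
grasp_force: 0.0
guess px [308  14] blob [ 275    0   66   48 2612] [307.41960184  20.45558959]
[0.62137952 0.0880209  0.126     ]
(array([-0.2891,  0.0322,  0.0097]), array([ 0.0004, -0.0006, -0.0031]))
[[268.73628986 -15.63506628]
 [347.96421069 -16.32291305]]
```

```bash
python3 -m jog '[[-0.036,0.004,0,0,0,0,0.087],[-0.036,0.004,0,0,0,0,0.087],[-0.036,0.004,0,0,0,0,0.087],[-0.036,0.004,0,0,0,0,0.087],[-0.036,0.004,0.01,0,0,0,0.087],[-0.036,0.004,0.02,0,0,0,0.087],[-0.036,0.004,0,0,0,0,0.087],[-0.036,0.004,0,0,0,0,0.087],[0,0,0,0,0,0,0.087],[0,0,0,0,0,0,0.087],[0,0,0,0,0,0,0.087]]'
python3 - <<'E'
from h import *
c=env.get_calibration('wrist'); im=env.read_camera('wrist'); cv2.imwrite('pics/w14.png',im); np.save('w14.npy',c,allow_pickle=True)
u=project(c,[.5934,-.304,.062])[0].astype(int); s=im[max(0,u[1]-45):u[1]+45,u[0]-45:u[0]+45]
print(s.shape); 
for y in range(0,90,10): print([tuple(int(v) for v in s[y,x]) for x in range(0,90,15)])
g=cv2.medianBlur(cv2.cvtColor(s,cv2.COLOR_BGR2GRAY),3)
print(u,cv2.HoughCircles(g,cv2.HOUGH_GRADIENT,1,8,param1=80,param2=14,minRadius=20,maxRadius=42))
print(shift([.5934,-.304,.025],82))
E
```

```text
time_s: 26.07
tool_pos: [0.5946, -0.3361, 0.1796]
tool_rot: [180.0, -0.1, 82.1]
force: [-0.3, 0.3, -0.2]
grip_width: 0.087
grasp_force: 0.0
(90, 90, 3)
[(161, 221, 247), (164, 224, 248), (155, 214, 242), (166, 225, 248), (159, 219, 245), (157, 218, 244)]
[(162, 221, 247), (168, 227, 250), (178, 219, 239), (238, 242, 247), (166, 198, 222), (158, 218, 244)]
[(162, 221, 247), (177, 234, 251), (245, 248, 251), (249, 252, 252), (244, 247, 251), (160, 219, 245)]
[(160, 220, 246), (241, 245, 249), (248, 252, 252), (249, 252, 252), (249, 252, 252), (238, 242, 247)]
[(162, 222, 247), (239, 243, 248), (248, 252, 252), (248, 252, 252), (248, 252, 252), (238, 242, 247)]
[(164, 224, 248), (233, 238, 244), (247, 251, 252), (247, 251, 252), (247, 251, 252), (237, 241, 246)]
[(101, 137, 167), (232, 236, 243), (246, 251, 252), (247, 251, 252), (246, 251, 252), (229, 235, 242)]
[(100, 135, 165), (98, 131, 158), (199, 207, 217), (166, 177, 188), (140, 146, 155), (114, 155, 187)]
[(100, 136, 164), (94, 126, 152), (102, 136, 163), (124, 135, 148), (98, 130, 157), (95, 127, 153)]
[302 191] [[[44.5 44.5 35.5]
  [48.5 37.5 32.4]
  [36.5 40.5 26.6]]]
(array([ 0.0306, -0.0058,  0.1549]), array([ 0.0007, -0.0019,  0.0023]))
```

```bash
python3 - <<'E'
from h import *
c=np.load('w14.npy',allow_pickle=True).item();im=cv2.imread('pics/w14.png')
for th in(215,240):
    m=(im[:,:,0]>th).astype(np.uint8); n,_,st,ce=cv2.connectedComponentsWithStats(m); k=_[191,302]
    w=onz(c,ce[k],.062)[0]; print(th,st[k],ce[k],w,shift([w[0],w[1],.025],82))
E
```

```text
215 [ 267  155   71   62 3571] [301.57098852 187.11537384] [ 0.5935009  -0.30043037  0.062     ] (array([ 0.0342, -0.0062,  0.1549]), array([ 0.0007, -0.0019,  0.0023]))
240 [ 272  156   62   60 2752] [301.88372093 185.58212209] [ 0.5939046  -0.29930814  0.062     ] (array([ 0.0353, -0.006 ,  0.1549]), array([ 0.0007, -0.0019,  0.0023]))
```

```bash
python3 -m jog '[[0.031,-0.0058,0,0,0,0.002,0.087],[0,0,0.04,0,0,0,0.087],[0,0,0.04,0,0,0,0.087],[0,0,0.04,0,0,0,0.087],[0,0,0.025,0,0,0,0.087],[0,0,0.01,0,0,0,0.087],[0,0,0,0,0,0,0.087],[0,0,0,0,0,0,0.087],[0,0,0,0,0,0,0.087],[0,0,0,0,0,0,0.087]]'
python3 -m jog '[[0,0,0,0,0,0,0],[0,0,0,0,0,0,0],[0,0,0,0,0,0,0],[0,0,0,0,0,0,0],[0,0,0,0,0,0,0],[0,0,0,0,0,0,0],[0,0,0,0,0,0,0]]' 40
```

```text
time_s: 26.95
tool_pos: [0.5939, -0.3077, 0.0275]
tool_rot: [179.8, 0.1, 81.8]
force: [-0.3, -0.7, 0.5]
grip_width: 0.0871
grasp_force: 0.0
time_s: 27.53
tool_pos: [0.592, -0.3073, 0.0247]
tool_rot: [180.0, 0.0, 81.8]
force: [1.3, -0.2, 0.2]
grip_width: 0.0551
grasp_force: 40.0
```

```bash
python3 -m jog '[[0,0,-0.02,0,0,0,0],[0,0,-0.04,0,0,0,0],[0,0,-0.04,0,0,0,0],[0.03,-0.003,0,0,0,0,0],[0.036,-0.004,0,0,0,0,0],[0.036,-0.004,0,0,0,0,0],[0.036,-0.004,0,0,0,0,0],[0.036,-0.004,0,0,0,0,0],[0.036,-0.004,0,0,0,0,0],[0.028,-0.002,0,0,0,0,0],[0,0,0,0,0,0,0],[0,0,0,0,0,0,0]]'
python3 -m jog '[[0,0,0,0,0,0,0],[0,0,0,0,0,0,0]]'
python3 - <<'E'
from h import *
c=env.get_calibration('wrist'); im=env.read_camera('wrist'); cv2.imwrite('pics/w15.png',im); np.save('w15.npy',c,allow_pickle=True)
print(lid(im,c,[.6223,.0914,.126],.126,'b',50)); print(shift([.6005,-.068,.0893],82))
s=env.read_camera('side'); cv2.imwrite('pics/s15.png',s)
t=env.read_camera('top'); cv2.imwrite('pics/t15.png',t)
E
```

```text
time_s: 28.53
tool_pos: [0.6008, -0.065, 0.1243]
tool_rot: [-180.0, -0.0, 82.1]
force: [-0.2, -1.2, -1.7]
grip_width: 0.0551
grasp_force: 39.9
time_s: 28.7
tool_pos: [0.6007, -0.0701, 0.1241]
tool_rot: [-180.0, 0.1, 81.6]
force: [1.1, 0.3, -2.3]
grip_width: 0.0552
grasp_force: 39.9
guess px [ 304 -108] blob [ 283   23   18  193 3002] [292.14423718 117.51299134]
[0.60475381 0.00818835 0.126     ]
(array([ 0.0022, -0.0006,  0.0349]), array([-0.0007,  0.0009, -0.0066]))
```

```bash
python3 -m jog '[[0.0022,-0.0006,0,0,0,-0.005,0],[0,0,0.015,0,0,0,0],[0,0,0.012,0,0,0,0],[0,0,0.006,0,0,0,0],[0,0,0.001,0,0,0,0],[0,0,0,0,0,0,0],[0,0,0,0,0,0,0],[0,0,0,0,0,0,0]]'
python3 -c "
from h import *
print(shift([.6005,-.068,.0891],82))"
```

```text
time_s: 29.52
tool_pos: [0.6012, -0.0658, 0.0911]
tool_rot: [180.0, 0.0, 82.1]
force: [-0.1, -0.2, -2.1]
grip_width: 0.0555
grasp_force: 39.9
(array([-0.0022, -0.0004,  0.002 ]), array([0.0007, 0.0001, 0.0014]))
```

Settle, release, retreat toward −y, then check with all cameras.

```bash
python3 -m jog '[[-0.0018,-0.0004,0.0014,0,0,0,0],[0,0,0,0,0,0,0],[0,0,0,0,0,0,0],[0,0,0,0,0,0,0.07],[0,0,0,0,0,0,0.07],[0,0,0,0,0,0,0.07],[0,0,0,0,0,0,0.087],[0,0,-0.02,0,0,0,0.087],[0,0,-0.04,0,0,0,0.087],[0,0,-0.04,0,0,0,0.087],[0,0,-0.02,0,0,0,0.087],[-0.03,0,-0.02,0,0,0,0.087]]'
python3 -m jog '[[-0.04,0,-0.02,0,0,0,0.087],[-0.04,0,-0.02,0,0,0,0.087],[-0.04,0,0,0,0,0,0.087],[-0.04,0,0,0,0,0,0.087],[-0.04,0,0,0,0,0,0.087],[0,0,0,0,0,0,0.087],[0,0,0,0,0,0,0.087],[0,0,0,0,0,0,0.087]]'
python3 - <<'E'
from h import *
I={}
for n in('wrist','top','side'):
    c=env.get_calibration(n); im=env.read_camera(n); cv2.imwrite(f'pics/{n}16.png',im); I[n]=c,im
np.save('w16.npy',I['wrist'][0],allow_pickle=True)
def ctr(n,guess,col,z):
    c,im=I[n]; u=project(c,guess)[0].astype(int); b,g,r=[q.astype(float) for q in cv2.split(im)]
    m=(b>1.6*r)&(b>90) if col=='b' else (im.min(2)>.8*im.max(2))&(im[:,:,2]>(.8*im[u[1],u[0],2]))
    k,l,st,ce=cv2.connectedComponentsWithStats(m.astype(np.uint8)); j=l[u[1],u[0]]
    print(n,col,u,st[j],ce[j].round(1),onz(c,ce[j],z)[0].round(4))
for n in I:
    for g,col in(([.6223,.0914,.126],'b'),([.601,-.0646,.126],'w'),):
        try: ctr(n,g,col,.126)
        except Exception as e: print(n,col,e)
o=env.get_obs();print(o['tool_pos'])
E
```

```text
time_s: 30.52
tool_pos: [0.5979, -0.0892, 0.2327]
tool_rot: [179.7, -0.3, 82.7]
force: [1.2, 1.2, 0.0]
grip_width: 0.0862
grasp_force: 0.0
time_s: 31.18
tool_pos: [0.5694, -0.2894, 0.2664]
tool_rot: [180.0, -0.1, 82.1]
force: [0.5, 1.5, 0.0]
grip_width: 0.0866
grasp_force: 0.0
wrist b [ 308 -292] [     0      0    640    480 306936] [319.5 239.7] [ 0.5761 -0.3028  0.126 ]
wrist w [309 -78] [     0      0    640    480 252520] [305.5 225.1] [ 0.5661 -0.2885  0.126 ]
top b [306 171] [298 162  19  19 289] [306.9 171.3] [0.6218 0.0914 0.126 ]
top w [388 177] [ 279  159  132   68 3059] [347.5 195.9] [0.5679 0.0166 0.126 ]
side b [244 206] [235 200  20  13 201] [244.2 206.2] [0.6238 0.0908 0.126 ]
side w [291 165] [279 158  26  15 285] [291.3 165.3] [ 0.6029 -0.066   0.126 ]
[ 0.57001594 -0.28777846  0.26682091]
```

```bash
python3 - <<'E'
from h import *
a=np.radians(82);Y=np.array([np.cos(a),np.sin(a),0]);X=np.array([np.sin(a),-np.cos(a),0]);C=np.array([.6117,.0133,.064])
def prof(n,P):
    c=env.get_calibration(n);im=cv2.imread(f'pics/{n}16.png').astype(np.float32);u=project(c,P).astype(np.float32)
    s=cv2.remap(im,u[:,:1],u[:,1:],cv2.INTER_LINEAR)[:,0]; return s[:,0]/(s[:,2]+1)
d=np.arange(-.135,.1351,.0005)
for n in('top','side'):
    for o in(-9,9):
        v=prof(n,C+d[:,None]*Y+o*1e-3*X); k=np.abs(d)>.105
        mid=(v[(abs(d)>.107)&(abs(d)<.113)].mean()+v[abs(d)>.131].mean())/2
        i=d[(v>mid)&k]; print(n,'along',o,'ends mm',i.min()*1e3,i.max()*1e3)
    e=np.arange(-.04,.0401,.0005)
    for y in(-.03,0,.03):
        v=prof(n,C+y*Y+e[:,None]*X); i=e[v>1.4]; print(n,'across',y,i.min()*1e3,i.max()*1e3)
c=env.get_calibration('top');im=cv2.imread('pics/top16.png');s=im[165:190,375:402];g=cv2.resize(cv2.cvtColor(s,cv2.COLOR_BGR2GRAY),None,fx=4,fy=4,interpolation=cv2.INTER_CUBIC)
h=cv2.HoughCircles(g,cv2.HOUGH_GRADIENT,1,30,param1=60,param2=10,minRadius=32,maxRadius=64);print(h)
if h is not None: print(onz(c,[(h[0,0,0]+.5)/4-.5+375,(h[0,0,1]+.5)/4-.5+165],.126))
E
```

```text
top along -9 ends mm -118.0 119.00000000000021
top along 9 ends mm -121.5 131.00000000000023
top across -0.03 -28.99999999999999 26.500000000000057
top across 0 -29.499999999999993 26.500000000000057
top across 0.03 -29.499999999999993 26.500000000000057
side along -9 ends mm -118.0 127.50000000000023
side along 9 ends mm 105.0000000000002 126.00000000000023
side across -0.03 -33.49999999999999 29.00000000000006
side across 0 -32.49999999999999 29.00000000000006
side across 0.03 -32.99999999999999 40.00000000000007
[[[53.5 53.5 51.6]]]
[[ 0.59931467 -0.06343707  0.126     ]]
```

```bash
python3 -c "
from cell import env
print(env.sign_off())"
```

```text
the job is handed in; nothing more can be done
None
```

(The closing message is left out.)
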